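# Tip the violet vial out of its dump cup

## Robot

A 6-joint arm with a two-finger parallel gripper is mounted at the origin on a cart in front of the work surface, level with it; the furniture and walls round the work are solid. World frame = base frame: x ahead of the robot, y to its left, z up, the work surface at z = 0. Lengths are in m, angles in rad, forces in N, time in s.
With the tool pointing down it reaches from about 0.3 to 0.825 m from the base axis. Payload 5.4 kg.
Tool frame: the origin (TCP) lies on the centre line of the jaws, within the pads' length; the fingertips stand 14 mm ahead of it and the grasp point (between the pads) lies 5 mm behind it; y points along the fingers, x is the direction in which the jaws open and shut, and the axes are right-handed (so a half turn about y gives the same grasp; the last joint's range is limited). The gripper opens to 92 mm and grips with 3 to 60 N. Pads are 20 mm wide; open, the fingers measure 128 mm over their backs; the gripper's body (75 mm by 189 mm) begins 69 mm behind the grasp point.
Start: joints at [-1.413, 0.158, 1.597, -0, 1.386, -0.21], TCP at [0.207, -0.537, 0.229] pointing down, gripper open.
Joint ranges: [-2.91, 2.91], [-0.94, 2.29], [0.18, 2.7], [-1.29, 4.43], [0.17, 2.64], [-3, 3]. Speed limits (rad/s): [2.57, 2.57, 3.14, 3.14, 3.14, 3.14].

## Interface

Orientations are given as a rotation vector (axis times angle).
In Python, from rig import * gives the robot as it stands.
- The arm moves only by the tool apply_moves, never from a script. Its arguments are lists of equal length, an entry for each row: "dp": the shift along the tool's x, y, z normalised to -1 to 1, where 1 is 500 mm, a list of three; "rotation": the turn, a rotation vector about the tool's x, y, z normalised to -1 to 1, where 1 is 90 degrees, a list of three; "jaw": the closure, from 0 (fully open) to 1 (shut). In form: {"dp": [[x, y, z], ...], "rotation": [[ax, ay, az], ...], "jaw": [jaw, ...]}. A call has exactly 5 rows; each row shifts and turns the pose as measured when the row begins, along the tool's axes as they then stand; what a row does not reach is not made up. A row lasts 1/12 s, in which the tool goes at most 41.7 mm and 7.16 degrees, less where a joint would pass 70% of its speed; a pose out of reach is approached as far as the arm can. A call with a number of a shift or a turn outside -1 to 1 is refused whole. A call with a gripper value outside its range is refused whole. The fingers move at their own pace and stop on an object; "squeeze" is the grip in N (left out, the last holds). Time passes only in rows, so rows that do not move let the fingers close, or fill a call up. It gives the time, the measured TCP pose, the force and the opening at its end, in the units of the state.
- observe(): the state, without advancing time (a new reading comes with each control period).
- read_camera(name): name is "side" or "top" or "wrist"; returns (picture, depth): 384x512x3 uint8, blue, green, red; 384x512 float32, m along the optical axis (not along the pixel's ray), 0 where there is no reading.
- get_calibration(name): a dict with "fov_y" (degrees; the focal length in pixels is half the picture's height over the tangent of half this angle, whatever the lens; pixels are square), "cx", "cy" (the principal point, pixels), "rvec" (rotation vector, rad) and "tvec" (3), from world to camera coordinates, as OpenCV has them; the wrist camera has in their place "mount" (4x4, takes a point from camera to tool coordinates, whose origin is the TCP and whose axes are the tool frame's). Camera axes: x right, y down, z forward; pixel columns grow to the right and rows downward; lengths in m; the calibration is good to about 2 mm. A picture is of the moment at which its call begins: read the wrist's pose just before it. get_calibration takes no time and is no camera call.
- finish_job(): hands the job in, once; it reports no verdict.
The state is a dict: "time_s": time; "joints": joint angles; "dq": joint speeds; "joint_torque": joint torques, N m; "position": TCP position; "orientation": TCP orientation; "wrist_force": force on the tool from outside, world axes, zero at the start; "torque": the same for the moment, N m; "finger_gap": finger opening in m.
Only numpy, scipy, OpenCV 4.12 (cv2) and the standard library are available. Lean on these libraries where they do the work, as an engineer would, in place of code of your own. Each camera call takes 0.05 s, during which the arm holds its last target.

## Task

Two sprung tipping cups stand on the bench, each with a sample vial lying in it. Push the blue handle bar of the cup that holds the vial with the violet liquid, away from you and past its catch, until the vial drops out into the white tray below, then let the cup swing back all the way home to its catch. Do not touch either vial, and leave the other cup and its vial as they are.

Things in the scene. Friction and masses are not known exactly. Their poses are not given: they have to be found in the camera images.
- stand_violet: Grey fixed stand, base 250 x 140 mm, of the steel tipping cup that holds the violet vial. Origin on the bench straight below the cup's axle; x = way the cup dumps (away from the robot, yaw within 0.3 rad), y along the axle. Axle at z = 115 mm. Cup 84 mm wide in y; its rear rim is 22 mm over the axle and at most 45 mm while tipping; behind the bar (-x) all is free above z = 145 mm.
- bar_violet (a point): Centre of that cup's blue handle bar, 12 mm thick, 80 mm long along y, on two thin arms, 110 mm from the axle. It turns with the cup (axes parallel to the stand's at rest). It leans 30 degrees back at rest: x = -55, z = 210 mm in the stand's frame; with the cup tipped by q: x = 110 sin(q - 30 deg), z = 115 + 110 cos(q - 30 deg) mm. Push it towards the stand's +x.
- tray_violet (a point): Centre of the floor of the white open tray, part of the stand, below and in front of that cup (x = 82, z = 10 mm in the stand's frame, axes as the stand's). Inside 159 mm along x and 110 mm along y; side walls 41 mm, far wall 56 mm above the floor.
- cup_violet (a joint): Angle of the cup with the violet vial: 0 = home, held by a sprung roller catch behind it; grows as it tips forward, stop at 1.35 rad. A spring drives it home all the time, so hold it tipped: the bar takes 4 to 14 N. The vial rolls out by about 1.1 rad; wait half a second there. Let back or released, the cup swings home and clicks past the catch by itself.
- vial_violet: Screw-cap glass vial, black cap, violet liquid, 29 mm diameter, 57 mm long, lying across the cup along the axle. Origin at the centre of its bottom end, z towards the cap.
- cup_green (a joint): Angle of the other, identical cup, on its own identical stand beside the first (either left or right): 0 = upright at home. To be left alone.
- vial_green: Screw-cap glass vial, red cap, green liquid, 26 mm diameter, 60 mm long, lying in the other cup. Origin at the centre of its bottom end, z towards the cap. To be left where it is.
There are look-alikes about, which are no part of the job. Leave any orange or pink look-alike of the vial_violet alone.

How it is judged:
By the outcome, as a careful person would: the job done as asked, in the order asked, and still so for the second after the job is handed in, with the robot touching nothing.
It also fails if it takes over 35 s, if anything falls off the work surface, if the arm or the gripper's body presses on something with over 40 N, if the wrist force passes 120 N, or if a joint passes its speed limit or range.

## Working session

There is one attempt and no reset: what is moved stays moved. The work goes in short steps, Python scripts to look and compute and a tool call to move; the robot and the scene stay as the last step left them, time stands still between calls to the robot, and variables do not carry over. Pictures are saved under pics/ and viewed, and the job is handed in when it is done.

Besides the shell and the picture viewer there is one more tool, called after ">>>" as name(argument=value, ...) on one line, values as JSON. apply_moves: Moves the arm, as the interface text tells. Scaled input: -1 to 1 covers 500 mm each way for a shift and 90 degrees each way for a turn. Its arguments: {"type":"object","properties":{"dp":{"type":"array","items":{"type":"array","items":{"type":"number"}}},"rotation":{"type":"array","items":{"type":"array","items":{"type":"number"}}},"jaw":{"type":"array","items":{"type":"number"}},"squeeze":{"type":"number"}},"required":["dp","rotation","jaw"]}

```bash
mkdir -p pics; ls
python3 - <<'E'
from rig import *
import cv2
s=observe();print(s)
for n in("side","top"):
    p,d=read_camera(n);cv2.imwrite(f"pics/{n}0.png",p);import numpy as np;np.save(f"pics/{n}0.npy",d);print(n,get_calibration(n))
print(get_calibration("wrist"))
E
```

```text
pics
{'time_s': 0.0, 'joints': array([-1.41308307e+00,  1.59047768e-01,  1.59820604e+00,  1.17940964e-05,
        1.38617535e+00, -2.10133388e-01]), 'dq': array([ 2.99648752e-04,  8.84090734e-04,  1.15011796e-03, -3.15263442e-04,
       -9.60142557e-05, -1.11566162e-05]), 'joint_torque': array([ 8.00559446e-04, -3.85564291e+01, -3.22106767e+01,  7.02852895e-02,
        3.78363754e-02, -1.43313246e-04]), 'position': array([ 0.20664593, -0.53595788,  0.22763272]), 'orientation': array([-1.35968987,  0.93495821, -0.93288571]), 'wrist_force': array([-0.97041983,  0.74604282, -0.19338867]), 'torque': array([-0.00494209, -0.00319509, -0.01720463]), 'finger_gap': 0.09167478432534988}
side {'fov_y': 52.610895707979104, 'cx': 249.1453388204743, 'cy': 193.29646940115703, 'rvec': array([ 0.57118496, -2.47853698,  1.42886275]), 'tvec': array([0.51844233, 0.21980236, 0.97362644])}
top {'fov_y': 42.90051349416293, 'cx': 258.11529453674507, 'cy': 193.24176199400108, 'rvec': array([ 2.17662968, -2.12383594,  0.17059272]), 'tvec': array([0.06823738, 0.57097265, 1.33742669])}
{'fov_y': 65.66413492819193, 'cx': 253.2799169029611, 'cy': 188.97948032005093, 'mount': array([[ 9.99999590e-01, -6.23259469e-04,  6.56828300e-04,
         4.61769356e-04],
       [-8.06801341e-04, -2.84029444e-01,  9.58815219e-01,
        -1.56552826e-01],
       [-4.11032087e-04, -9.58815356e-01, -2.84029831e-01,
         7.94668620e-02],
       [ 0.00000000e+00,  0.00000000e+00,  0.00000000e+00,
         1.00000000e+00]])}
```

View pics/side0.png

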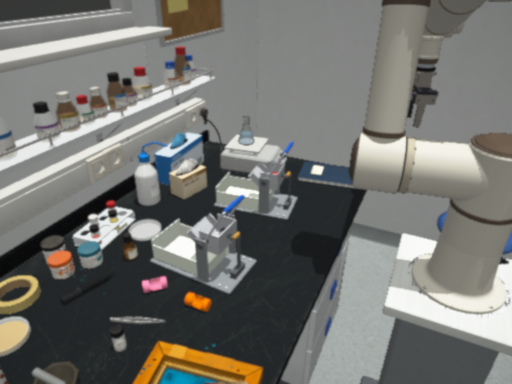

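View pics/top0.png

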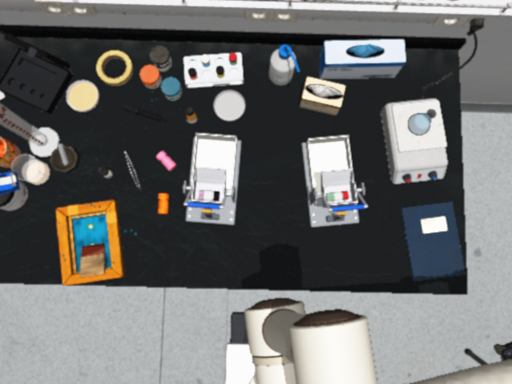

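The top view shows a stand at about (210,185) with a black-capped vial and one at about (335,185) with a red-capped vial. I'll zoom in on both and measure the blue bars.

```bash
cat > h.py <<'E'
import numpy as np,cv2
from rig import *
def K(c):
    f=192/np.tan(np.radians(c['fov_y']/2));return f
def cam(n):
    c=get_calibration(n);R=cv2.Rodrigues(np.array(c['rvec']))[0];t=np.array(c['tvec']);return c,K(c),R,t
def ray_z(n,uv,z):
    c,f,R,t=cam(n);o=-R.T@t;d=R.T@np.array([(uv[0]-c['cx'])/f,(uv[1]-c['cy'])/f,1]);return o+d*(z-o[2])/d[2]
def dep(n,uv,d):
    c,f,R,t=cam(n);p=np.array([(uv[0]-c['cx'])/f,(uv[1]-c['cy'])/f,1])*d;return R.T@(p-t)
def proj(n,P):
    c,f,R,t=cam(n);q=R@P+t;return q[:2]/q[2]*f+[c['cx'],c['cy']]
E
python3 - <<'E'
from h import *
p=cv2.imread('pics/top0.png');D=np.load('pics/top0.npy')
cv2.imwrite('pics/topz.png',cv2.resize(p[120:240,170:380],None,fx=3.8,fy=3.8,interpolation=cv2.INTER_CUBIC))
s=cv2.imread('pics/side0.png');cv2.imwrite('pics/sidez.png',cv2.resize(s[130:290,140:310],None,fx=3.7,fy=3.7,interpolation=cv2.INTER_CUBIC))
for n,im,Dn in(('top',p,D),('side',s,np.load('pics/side0.npy'))):
    h=cv2.cvtColor(im,cv2.COLOR_BGR2HSV);m=cv2.inRange(h,(105,140,70),(125,255,255))
    k,l,st,ce=cv2.connectedComponentsWithStats(m)
    for i in range(1,k):
        if st[i,4]>25:
            ys,xs=np.where(l==i);r=cv2.minAreaRect(np.c_[xs,ys].astype(np.float32))
            P=np.array([dep(n,(x,y),Dn[y,x]) for x,y in zip(xs,ys) if Dn[y,x]>0])
            print(n,st[i],ce[i].round(1),r,'depth med',np.median(P,0).round(3) if len(P) else None,'ray z.21',ray_z(n,ce[i],.212).round(4))
            if n=='top': 
                b=cv2.boxPoints(r); print([ray_z(n,q,.213)[:2].round(3) for q in b])
E
```

```text
top [279  44  22  29 153] [288.9  55.2] ((291.5000305175781, 57.000003814697266), (31.819805145263672, 13.435027122497559), 45.0) depth med [0.934 0.013 0.17 ] ray z.21 [0.9057 0.0131 0.212 ]
[array([0.917, 0.048]), array([0.944, 0.024]), array([ 0.884, -0.035]), array([ 0.858, -0.011])]
top [320  46  11  27  92] [322.3  60.6] ((325.0, 59.0), (10.0, 26.0), 0.0) depth med [ 0.963 -0.094  0.058] ray z.21 [ 0.8935 -0.0732  0.212 ]
[array([ 0.862, -0.067]), array([ 0.933, -0.067]), array([ 0.933, -0.093]), array([ 0.863, -0.093])]
top [347  63  57   4 124] [374.4  64.4] ((375.01007080078125, 64.44295501708984), (2.1585335731506348, 56.03098678588867), 88.69805145263672) depth med [ 0.934 -0.235  0.103] ray z.21 [ 0.8872 -0.208   0.212 ]
[array([ 0.886, -0.137]), array([ 0.893, -0.282]), array([ 0.888, -0.282]), array([ 0.88 , -0.137])]
top [  0 171  11   6  42] [  5.  173.5] ((4.984617233276367, 173.37693786621094), (4.217181205749512, 10.542952537536621), 82.87498474121094) depth med [0.591 0.756 0.13 ] ray z.21 [0.5771 0.7093 0.212 ]
[array([0.581, 0.723]), array([0.584, 0.697]), array
[... 1771 characters left out ...]
, 204.05206298828125), (5.448061943054199, 23.75804328918457), 51.8427734375) depth med [0.507 0.223 0.215] ray z.21 [0.5098 0.2223 0.212 ]
side [439 214   7  15  54] [441.1 220.2] ((440.550048828125, 220.3500213623047), (4.427188396453857, 14.862703323364258), 18.43494987487793) depth med [-0.001 -0.857 -0.335] ray z.21 [0.0785 0.0854 0.212 ]
side [505 235   7  18  75] [508.7 245.1] ((508.0, 243.5), (17.0, 6.0), 90.0) depth med [-0.27  -0.771 -0.333] ray z.21 [-0.0444  0.1214  0.212 ]
side [331 282   5  15  27] [333.  288.3] ((332.70001220703125, 288.9000244140625), (1.8973664045333862, 14.546475410461426), 18.434947967529297) depth med [ 0.337 -0.228 -0.363] ray z.21 [0.2314 0.3871 0.212 ]
```

View pics/topz.png

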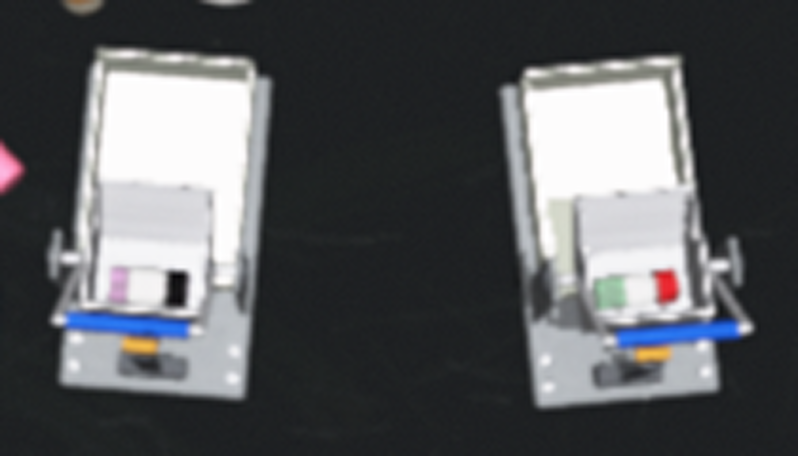

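View pics/sidez.png

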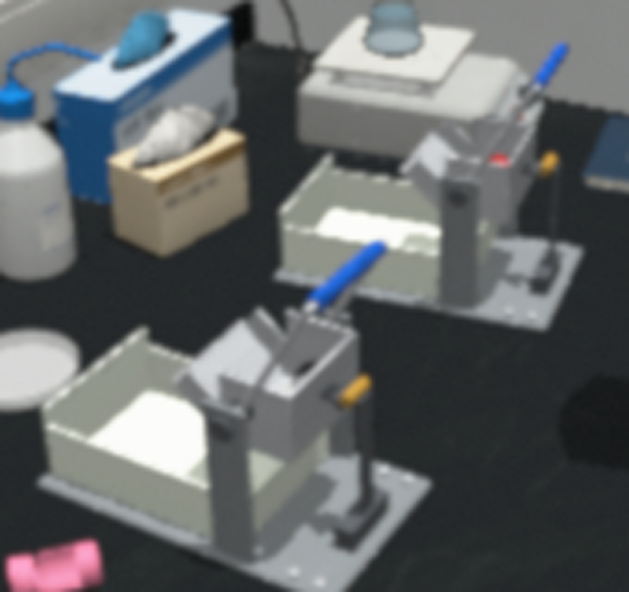

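```bash
cat >> h.py <<'E'
from scipy.spatial.transform import Rotation as Ro
YAW=-0.078
def stat(tgt=None,yaw=YAW,flip=1):
    s=observe();R=Ro.from_rotvec(s['orientation']).as_matrix()
    print('t',round(s['time_s'],2),'p',s['position'].round(4),'F',s['wrist_force'].round(1),'j',s['joints'].round(2),'gap',round(s['finger_gap'],3))
    if tgt is not None:
        xs=np.array([np.cos(yaw),np.sin(yaw),0]);ys=np.array([-np.sin(yaw),np.cos(yaw),0])
        Rt=np.c_[flip*ys,[0,0,-1],-flip*xs]
        print('dp norm total',(R.T@(np.array(tgt)-s['position'])/.5).round(3),'rot norm',(Ro.from_matrix(R.T@Rt).as_rotvec()/(np.pi/2)).round(3))
    return s,R
E
python3 - <<'E'
from h import *
p=cv2.imread('pics/top0.png')
# bar ends via PCA
h=cv2.cvtColor(p,cv2.COLOR_BGR2HSV);m=cv2.inRange(h,(105,140,70),(125,255,255));m2=m*0;m2[195:215,180:230]=m[195:215,180:230]
ys,xs=np.where(m2>0);P=np.array([ray_z('top',(x,y),.213)[:2] for x,y in zip(xs,ys)]);u,s,v=np.linalg.svd(P-P.mean(0));print('bar',P.mean(0),v[0],np.ptp((P-P.mean(0))@v[0]),'yaw',np.arctan(-v[0][0]/v[0][1]))
z=lambda a,b:ray_z('top',(170+a/3.8,120+b/3.8),.003)[:2]
bl,br,tr=z(60,385),z(245,398),z(270,78);print(bl,br,tr,np.linalg.norm(bl-br),np.linalg.norm(tr-br),'yaw edges',np.arctan2(*(tr-br)[::-1]),np.arctan2(-(bl-br)[0],(bl-br)[1]))
for f in(1,-1): s,R=stat((.43,.22,.30),flip=f)
print(R.round(2))
yaw=-.078
xs=np.array([np.cos(yaw),np.sin(yaw)]);o=np.array([.511,.218])+.055*xs;print('stand',o,'base far centre?',proj('top',np.r_[o,0]))
t=o+.082*xs;print('tray px',proj('top',np.r_[t,.01]),proj('side',np.r_[t,.01]))
E
```

```text
bar [0.5115553  0.21790906] [-0.06165008 -0.99809782] 0.07450222594697668 yaw -0.06168920298405588
[0.48805923 0.28756837] [0.4816739  0.14759197] [0.7305493  0.13583478] 0.14012195605553182 0.2491529516601255 yaw edges -0.04720619179732776 -0.04558554239050512
t 0.1 p [ 0.2066 -0.536   0.2277] F [-0.5  0.2  0.1] j [-1.41  0.16  1.6  -0.    1.39 -0.21] gap 0.092
dp norm total [-1.25  -0.142  0.961] rot norm [-1.000e-03 -1.716e+00 -0.000e+00]
t 0.1 p [ 0.2066 -0.536   0.2277] F [-0.5  0.2  0.1] j [-1.41  0.16  1.6  -0.    1.39 -0.21] gap 0.092
dp norm total [-1.25  -0.142  0.961] rot norm [ 0.     0.284 -0.001]
[[ 0.36 -0.    0.93]
 [-0.93  0.    0.36]
 [-0.   -1.    0.  ]]
stand [0.56583277 0.21371435] base far centre? [212.61353244 195.3107203 ]
tray px [215.58822612 167.04646006] [192.08625173 253.21804381]
```

>>> apply_moves(dp=[[-0.02, -0.07, 0.02], [-0.055, -0.05, 0.045], [-0.065, -0.02, 0.05], [-0.065, 0, 0.05], [-0.065, 0, 0.05]], rotation=[[0, 0, 0], [0, 0, 0], [0, 0, 0], [0, 0, 0], [0, 0, 0]], jaw=[1, 1, 1, 1, 1], squeeze=10)

```text
time_s: 0.52
position: [0.257, -0.3697, 0.297]
orientation: [-1.351, 0.946, -0.935]
wrist_force: [0.5, 0.7, 0.4]
finger_gap: 0.0606
```

>>> apply_moves(dp=[[-0.065, 0, 0.05], [-0.065, 0, 0.05], [-0.065, 0, 0.05], [-0.065, 0, 0.05], [-0.065, 0, 0.05]], rotation=[[0, 0, 0], [0, 0, 0], [0, 0, 0], [0, 0, 0], [0, 0, 0]], jaw=[1, 1, 1, 1, 1])

```text
time_s: 0.93
position: [0.3157, -0.1693, 0.2974]
orientation: [-1.349, 0.949, -0.938]
wrist_force: [1.1, -0.1, -1.0]
finger_gap: 0.0271
```

```bash
sed -i 's/YAW=-0.078/YAW=-0.05/' h.py; python3 -c "
from h import *
stat((.455,.22,.29),flip=-1)"
```

```text
t 0.93 p [ 0.3157 -0.1693  0.2974] F [ 1.1 -0.1 -1. ] j [-0.84 -0.49  2.03  0.01  1.61  0.38] gap 0.027
dp norm total [-0.634  0.022  0.531] rot norm [-0.     0.257 -0.006]
```

>>> apply_moves(dp=[[-0.063, 0, 0.053], [-0.063, 0, 0.053], [-0.063, 0, 0.053], [-0.063, 0, 0.053], [-0.063, 0, 0.053]], rotation=[[0, 0, 0], [0, 0, 0], [0, 0, 0], [0, 0, 0], [0, 0, 0]], jaw=[1, 1, 1, 1, 1])

```text
time_s: 1.35
position: [0.3829, 0.0281, 0.2984]
orientation: [-1.347, 0.949, -0.943]
wrist_force: [0.3, -0.5, 0.6]
finger_gap: 0.0004
```

>>> apply_moves(dp=[[-0.06, 0, 0.04], [-0.06, 0, 0.03], [-0.06, 0, 0.03], [-0.05, 0, 0.02], [0, 0, 0]], rotation=[[0, 0.06, 0], [0, 0.06, 0], [0, 0.06, 0], [0, 0.06, 0], [0, 0, 0]], jaw=[1, 1, 1, 1, 1])

```text
time_s: 1.77
position: [0.4146, 0.1635, 0.2979]
orientation: [-1.189, 1.233, -1.22]
wrist_force: [0.2, -0.2, 0.2]
finger_gap: 0.0007
```

```bash
python3 -c "
from h import *
stat((.455,.22,.19),flip=-1)"
```

```text
t 1.77 p [0.4146 0.1635 0.2979] F [ 0.2 -0.2  0.2] j [ 0.1  -0.23  1.84  0.01  1.53  1.69] gap 0.001
dp norm total [-0.113  0.217  0.078] rot norm [ 0.     0.015 -0.007]
```

>>> apply_moves(dp=[[-0.06, 0, 0.02], [-0.05, 0.02, 0.02], [0, 0.07, 0.01], [0, 0.06, 0.01], [0, 0.05, 0]], rotation=[[0, 0.015, 0], [0, 0, 0], [0, 0, -0.007], [0, 0, 0], [0, 0, 0]], jaw=[1, 1, 1, 1, 1])

```text
time_s: 2.18
position: [0.4512, 0.221, 0.2007]
orientation: [-1.181, 1.231, -1.245]
wrist_force: [0.5, 0.1, 0.0]
finger_gap: 0.0005
```

>>> apply_moves(dp=[[0, 0, 0], [0, 0, 0], [0, 0, 0], [0, 0, 0], [0, 0, 0]], rotation=[[0, 0, 0], [0, 0, 0], [0, 0, 0], [0, 0, 0], [0, 0, 0]], jaw=[1, 1, 1, 1, 1])

```text
time_s: 2.6
position: [0.4483, 0.2183, 0.1978]
orientation: [-1.19, 1.236, -1.242]
wrist_force: [-0.3, -0.2, 0.2]
finger_gap: 0.0005
```

```bash
python3 -c "
from h import *
stat((.455,.2197,.19),flip=-1)
p,d=read_camera('side');cv2.imwrite('pics/side1.png',cv2.resize(p[100:300,130:390],None,fx=2.9,fy=2.9))"
```

```text
t 2.6 p [0.4483 0.2183 0.1978] F [-0.3 -0.2  0.2] j [ 0.21 -0.02  1.84 -0.    1.31  1.82] gap 0.001
dp norm total [-0.003  0.016  0.013] rot norm [-0.002  0.006  0.002]
```

View pics/side1.png

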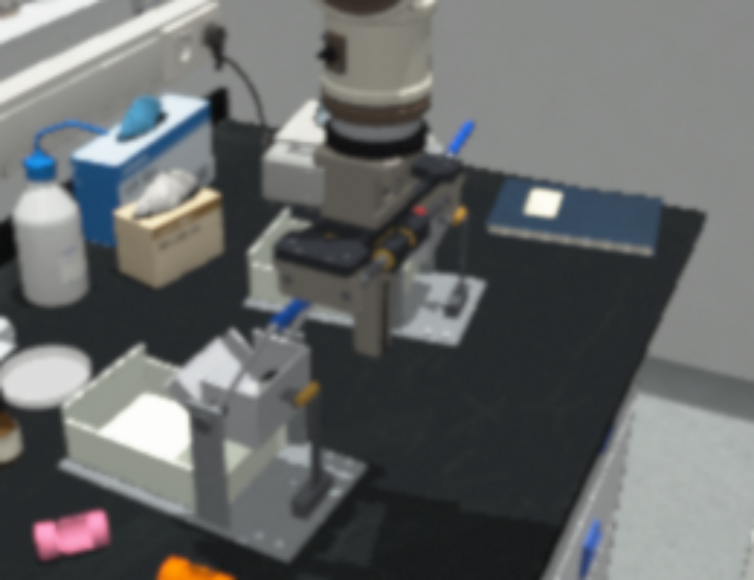

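The fingers are shut and stand about 45 mm behind the violet cup's bar, near (285,315) in the crop, with clear space around them. Next I push towards the stand's +x, which is tool +z.

>>> apply_moves(dp=[[0, 0.015, 0.02], [0, 0, 0.03], [0, 0, 0.02], [0, 0, 0.02], [0, 0, 0.015]], rotation=[[0, 0.005, 0], [0, 0, 0], [0, 0, 0], [0, 0, 0], [0, 0, 0]], jaw=[1, 1, 1, 1, 1])

```text
time_s: 3.07
position: [0.5032, 0.2166, 0.1977]
orientation: [-1.181, 1.239, -1.248]
wrist_force: [-10.2, 0.6, 7.5]
finger_gap: 0.0005
```

>>> apply_moves(dp=[[0, 0, 0.02], [0, 0, 0.02], [0, 0, 0.02], [0, 0, 0.02], [0, 0, 0.02]], rotation=[[0, 0, 0], [0, 0, 0], [0, 0, 0], [0, 0, 0], [0, 0, 0]], jaw=[1, 1, 1, 1, 1])

```text
time_s: 3.48
position: [0.5507, 0.2151, 0.2041]
orientation: [-1.191, 1.246, -1.241]
wrist_force: [-5.4, -1.5, 0.5]
finger_gap: 0.0001
```

```bash
python3 -c "
from h import *
stat((.619,.2118,.19),flip=-1)
p,d=read_camera('side');cv2.imwrite('pics/side2.png',cv2.resize(p[100:300,130:390],None,fx=2.9,fy=2.9))"
```

```text
t 3.48 p [0.5507 0.2151 0.2041] F [-5.4 -1.5  0.5] j [0.17 0.22 1.57 0.   1.35 1.78] gap 0.0
dp norm total [0.    0.028 0.137] rot norm [0.003 0.003 0.   ]
```

View pics/side2.png

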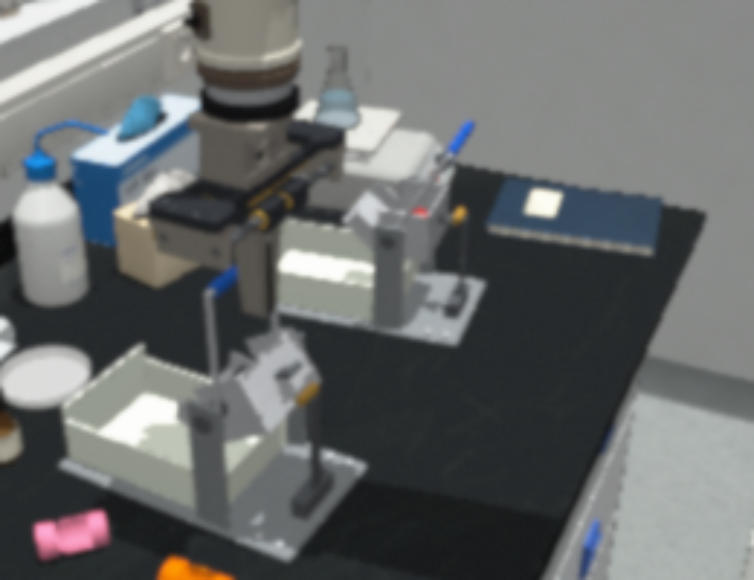

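The cup is past its catch and tipped about 30°, with the bar carried on the fingers. The tool has drifted 6 mm upward, so I continue forward and slightly down.

>>> apply_moves(dp=[[0, 0.006, 0.02], [0, 0.006, 0.02], [0, 0.006, 0.02], [0, 0.006, 0.02], [0, 0.006, 0.02]], rotation=[[0, 0, 0], [0, 0, 0], [0, 0, 0], [0, 0, 0], [0, 0, 0]], jaw=[1, 1, 1, 1, 1])

```text
time_s: 3.95
position: [0.5987, 0.2132, 0.1925]
orientation: [-1.198, 1.252, -1.236]
wrist_force: [-7.9, -0.3, -1.4]
finger_gap: 0.0005
```

```bash
python3 -c "
from h import *
stat((.619,.2118,.19),flip=-1)
p,d=read_camera('side');cv2.imwrite('pics/side3.png',cv2.resize(p[100:300,130:390],None,fx=2.9,fy=2.9))"
```

```text
t 3.95 p [0.5987 0.2132 0.1925] F [-7.9 -0.3 -1.4] j [0.15 0.35 1.44 0.   1.36 1.77] gap 0.001
dp norm total [0.001 0.004 0.041] rot norm [0.009 0.003 0.001]
```

View pics/side3.png

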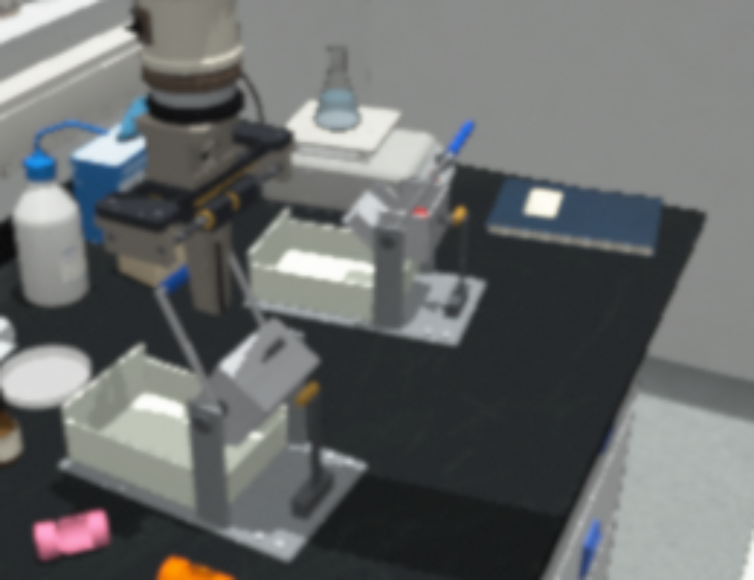

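>>> apply_moves(dp=[[0, 0.004, 0.02], [0, 0.002, 0.02], [0, 0.001, 0.014], [0, 0, 0.004], [0, 0, 0.002]], rotation=[[0.005, 0, 0], [0.005, 0, 0], [0, 0, 0], [0, 0, 0], [0, 0, 0]], jaw=[1, 1, 1, 1, 1])

```text
time_s: 4.42
position: [0.6175, 0.2121, 0.181]
orientation: [-1.215, 1.263, -1.229]
wrist_force: [-4.8, -1.2, 2.9]
finger_gap: 0.0006
```

```bash
python3 -c "
from h import *
stat((.62,.2118,.19),flip=-1)
p,d=read_camera('side');cv2.imwrite('pics/side4.png',cv2.resize(p[150:300,130:290],None,fx=4,fy=4))"
```

```text
t 4.42 p [0.6175 0.2121 0.181 ] F [-4.8 -1.2  2.9] j [0.15 0.42 1.38 0.   1.38 1.76] gap 0.001
dp norm total [ 0.    -0.018  0.004] rot norm [0.02  0.004 0.003]
```

View pics/side4.png

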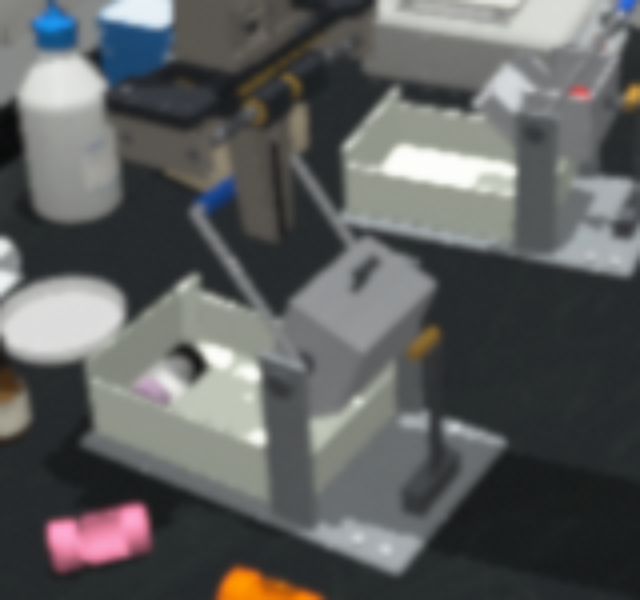

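The vial is already in the tray, near (165,375) in the crop, and the cup is tipped about 69°. I raise the tool a little and hold for half a second.

>>> apply_moves(dp=[[0, -0.01, 0.002], [0, -0.005, 0.002], [0, 0, 0], [0, 0, 0], [0, 0, 0]], rotation=[[0.01, 0, 0], [0.01, 0, 0], [0, 0, 0], [0, 0, 0], [0, 0, 0]], jaw=[1, 1, 1, 1, 1])

```text
time_s: 4.88
position: [0.6096, 0.2126, 0.186]
orientation: [-1.211, 1.254, -1.235]
wrist_force: [-5.8, -1.2, 2.7]
finger_gap: 0.0007
```

>>> apply_moves(dp=[[0, 0, 0], [0, 0, 0], [0, 0, -0.01], [0, -0.002, -0.015], [0, -0.002, -0.02]], rotation=[[0, 0, 0], [0, 0, 0], [0, 0, 0], [0, 0, 0], [0, 0, 0]], jaw=[1, 1, 1, 1, 1])

```text
time_s: 5.3
position: [0.5846, 0.2139, 0.192]
orientation: [-1.212, 1.255, -1.234]
wrist_force: [-2.4, -0.1, 3.3]
finger_gap: 0.0004
```

```bash
python3 -c "
from h import *
stat((.455,.2197,.20),flip=-1)
p,d=read_camera('side');cv2.imwrite('pics/side5.png',cv2.resize(p[150:300,130:290],None,fx=4,fy=4))"
```

```text
t 5.3 p [0.5846 0.2139 0.192 ] F [-2.4 -0.1  3.3] j [ 0.16  0.33  1.47 -0.    1.37  1.77] gap 0.0
dp norm total [-0.001 -0.01  -0.26 ] rot norm [0.015 0.005 0.005]
```

View pics/side5.png

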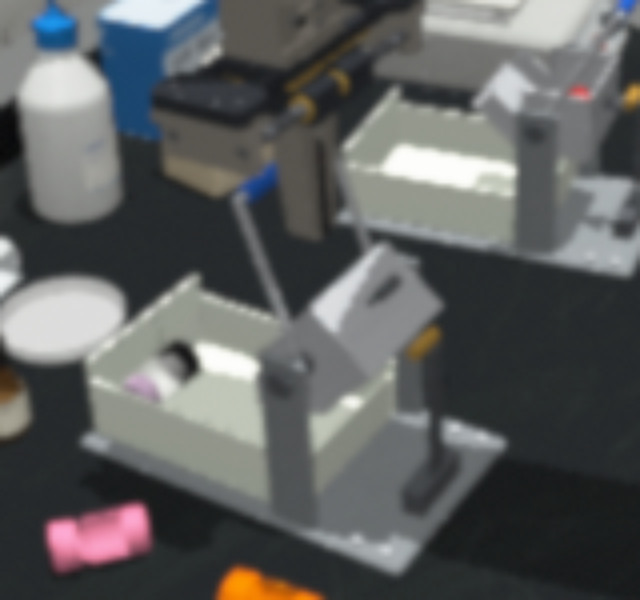

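>>> apply_moves(dp=[[0, -0.002, -0.025], [0, -0.002, -0.025], [0, 0, -0.03], [0, 0, -0.04], [0, 0, -0.05]], rotation=[[0, 0, 0], [0, 0, 0], [0, 0, 0], [0, 0, 0], [0, 0, 0]], jaw=[1, 1, 1, 1, 1])

```text
time_s: 5.77
position: [0.4949, 0.2176, 0.197]
orientation: [-1.21, 1.253, -1.235]
wrist_force: [-0.4, -0.2, 0.5]
finger_gap: 0.0008
```

>>> apply_moves(dp=[[0, 0, -0.06], [0, 0, -0.06], [0, 0, -0.04], [0, 0, -0.02], [0, 0, 0]], rotation=[[0, 0, 0], [0, 0, 0], [0, 0, 0], [0, 0, 0], [0, 0, 0]], jaw=[1, 1, 1, 1, 1])

```text
time_s: 6.18
position: [0.3986, 0.2221, 0.1998]
orientation: [-1.2, 1.245, -1.237]
wrist_force: [0.3, -0.3, -0.0]
finger_gap: 0.0005
```

>>> apply_moves(dp=[[0, -0.04, -0.02], [0, -0.06, -0.02], [0, -0.04, -0.01], [0, 0, 0], [0, 0, 0]], rotation=[[0, 0, 0], [0, 0, 0], [0, 0, 0], [0, 0, 0], [0, 0, 0]], jaw=[1, 1, 1, 1, 1])

```text
time_s: 6.6
position: [0.3754, 0.2233, 0.2732]
orientation: [-1.192, 1.238, -1.24]
wrist_force: [-0.2, -0.6, 0.0]
finger_gap: 0.0004
```

Run:
```python
from h import *
stat()
for n in('side','top'):
    p,d=read_camera(n);r=p[130:290,130:310] if n=='side' else p[120:240,170:380]
    cv2.imwrite(f'pics/{n}6.png',cv2.resize(r,None,fx=3.7,fy=3.7))
    h=cv2.cvtColor(p,cv2.COLOR_BGR2HSV);m=cv2.inRange(h,(105,140,70),(125,255,255))
    k,l,st,ce=cv2.connectedComponentsWithStats(m)
    for i in range(1,k):
        if st[i,4]>25: print(n,ce[i].round(1),st[i,4])
```

```text
t 6.6 p [0.3754 0.2233 0.2732] F [-0.2 -0.6  0. ] j [ 0.26 -0.24  1.9  -0.    1.49  1.87] gap 0.0
side [169.8  64.3] 36
side [190.7 145.6] 78
side [163.2 168.5] 247
side [232.9 204. ] 103
side [441.1 220.2] 52
side [333.2 287.6] 30
top [288.9  55.2] 161
top [322.3  60.6] 92
top [374.9  64.4] 122
top [  5.  173.5] 42
top [  7.8 188.4] 139
top [203.5 204.9] 148
top [348.7 207.2] 150
top [507.2 381.3] 41
```

View pics/side6.png

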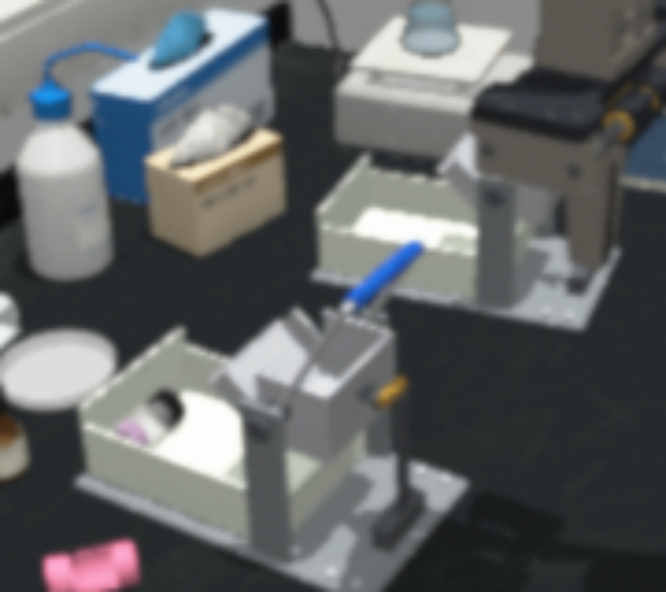

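View pics/top6.png

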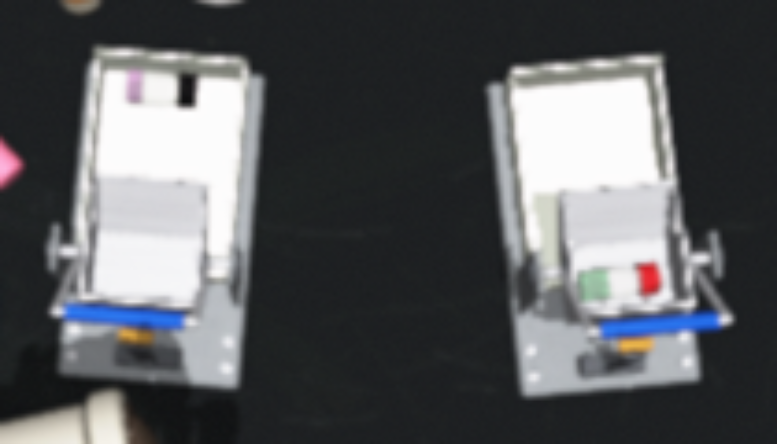

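The violet vial lies in the tray. Its bar is back at the starting pixels: side (232.9,204.0), the same as at the start, and top (203.5,204.9), against (203.2,204.8). The green cup is unchanged and the arm is clear of everything.

```bash
python3 -c "
from rig import *
print(finish_job())"
```

```text
the job is handed in; nothing more can be done
None
```

The job is done and handed in at about 6.7 s of the 35 s allowed; `finish_job()` gives no verdict. I pushed the violet cup's blue bar with shut fingers past its catch to about 69° (1.2 rad). The vial rolled into the white tray, I held the cup for half a second, then let the bar back and backed the arm off.

- **Violet cup:** it is home. The bar's centre is within 0.3 px of where it started in both the side and top views.
- **Vials:** the violet vial lies in the tray by the far wall. The green cup's bar is in the same place in the top view, and its vial still lies in its cup. The arm hid that cup in the last side view.
- **Forces:** the wrist force read at most about 13 N at the end of each move, and about 0.6 N at the end with the arm clear.

**Deviations:**
- **Stand yaw:** the bar gave -0.06 rad and the base edges -0.05. I used -0.05.
- **Tool height:** it drifted up to about 9 mm below and 14 mm above the 190 mm I aimed for during the push. At its lowest the fingertips were at about z = 167 mm, still above the 160 mm the rim can reach.

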